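# Clear the vise and swing the magnifier over the work

### The job

Get the goldsmith's bench ready for close work: take the file that leans across the vise and stand it in the empty steel tool cup, blade down, lowering it in rather than dropping it; then swing the stiff-jointed magnifier by its upright grip so that the lens is centred over the brass piece held in the vise, and let go of it there. Leave the cup and everything else on the bench standing where it is.

Things in the scene. Friction and masses are not known exactly. Their poses are not given: they have to be found in the camera images.
- file: square file, 190 mm long, 0.11 kg, at first leaning at 45 degrees across the vise, foot on the vise's base against a lip. Origin at the centre of the blade's free end (foot); z runs along the file to the handle. Steel blade 12 x 12 mm, z = 0 to 100 mm; wooden handle z = 100 to 190 mm, 22 mm in x, 24 mm in y (y is level while it leans), sticking up free over the jaws
- cup: loose plain steel tool cup, 0.7 kg, round, outside diameter 74 mm, inside 66 mm, 95 mm tall, floor 6 mm thick, empty; origin at the centre of its underside, z up
- vise: bench vise, fixed: base 165 x 75 mm and 30 mm high, steel jaws 70 mm wide with their top at z = 90 mm, spanning x = 8 to 68 mm from its origin. Origin on the table under the base; the file leans from its -x side (foot at x = -56 mm) up towards its +x
- work (a point): the work: top of the 24 x 8 mm brass plate held in the vise's jaws, 98 mm above the table, 38 mm along +x of the vise's origin
- toe (a point): front end, on the upper face, of the flat steel foot of the magnifier's fixed base: a bar 40 mm wide and 14 mm high that runs from here 140 mm along +x of this point to the axis of the upright post (24 mm thick), on which the first link turns freely either way on a stiff upright hinge (0.6 N m). Post axis to elbow axis 260 mm
- lens (a point): centre of the round magnifier lens, 175 mm above the table. The lens head is a disc 119 mm in diameter, 166 to 184 mm high, hung by a 16 mm rod 55 mm off its centre on the elbow side. x of this point points along the second link back to the elbow axis, 240 mm away, a stiff upright hinge (0.4 N m), bending one way only. Both links 22 mm wide, 223 to 244 mm above the table
- grip (a point): middle of the upright round grip on the lens head's rim, 72 mm from the lens centre on the side away from the elbow: 18 mm in diameter, from 180 to 245 mm above the table; this point is 215 mm above it. Pinch it from above and lead the lens about
- bottle: amber glass bottle with a white cap, 58 mm diameter, 190 mm tall, standing loose; origin at the centre of its underside. It stands higher than the underside of the lens
- canister: aluminium can, 58 mm diameter, 190 mm tall, standing loose; origin at the centre of its underside. It stands higher than the underside of the lens
- anvil: loose flat steel bench block, 70 x 70 x 25 mm; origin at the centre of its underside; leave alone
- hammer: loose 200 mm hammer lying flat, about 30 mm high; leave alone
- dish: loose brass dish, 90 mm across, 30 mm high; origin at the centre of its underside; leave alone
- mandrel: loose tapered steel ring mandrel with a dark wooden grip, lying along its x axis, 220 mm long, 23 mm thick; leave alone
- ringbox: loose dark wooden box, 60 x 60 x 40 mm; origin at the centre of its underside; leave alone
There are look-alikes about, which are no part of the job. There is more than one size of the file; the job needs the largest.

How it is judged:
By the outcome, as a careful person would: the job done as asked, in the order asked, and still so for the second after the job is handed in, with the robot touching nothing.
It also fails if it takes over 62 s, if anything falls off the work surface, if the arm or the gripper's body presses on something with over 40 N, if the wrist force passes 120 N, or if a joint passes its speed limit or range.

### The arm

A 6-joint arm with a two-finger parallel gripper is mounted at the origin on the work surface. World frame = base frame: x ahead of the robot, y to its left, z up, the work surface at z = 0. Lengths are in m, angles in rad, forces in N, time in s.
With the tool pointing down it reaches from about 0.225 to 0.875 m from the base axis. Payload 3.4 kg.
Tool frame: the origin (TCP) lies between the finger pads; the fingertips stand 11 mm ahead of it and the grasp point (between the pads) lies 8 mm behind it; z points along the fingers, y is the line along which they close (so a half turn about z gives the same grasp; the last joint's range is limited). The gripper opens to 85 mm and grips with 20 to 120 N. Pads are 22 mm wide; open, the fingers measure 114 mm over their backs; the gripper's body (76 mm by 85 mm) begins 54 mm behind the grasp point. The pads swing forward as they close: fully open they stand 13 mm farther back than shut.
Start: joints at [1.025, 0.276, 1.505, -0, 1.361, -0.121], TCP at [0.237, 0.524, 0.242] pointing down, gripper open.
Joint ranges: [-2.89, 2.89], [-0.75, 2.08], [0.22, 2.7], [-1.18, 4.32], [0.11, 2.71], [-2.7, 2.7]. Speed limits (rad/s): [2.57, 2.57, 3.14, 3.14, 3.14, 3.14].

### API

Orientations are given as a unit quaternion [w, x, y, z].
In Python, from rig import manip, imaging gives the robot as it stands. The module is installed in compiled form; this text tells all that it offers.
- The arm moves only by the tool jog_arm, never from a script. Its argument "deltas" is one flat list of numbers, 7 for each row, row after row: the turn, a rotation vector about the world's x, y, z in degrees, then the shift along the world's x, y, z in mm, then the opening, from 0 (shut) to 1 (fully open). In form: [ax, ay, az, tx, ty, tz, gripper, ax, ay, az, tx, ty, tz, gripper, ...]. A call has 1 to 20 rows; each row is the pose to reach, as a shift and turn from the pose commanded when the call began; what a row does not reach only later rows make up. A row lasts 1/10 s, in which the tool goes at most 50 mm and 8.59 degrees, less where a joint would pass 70% of its speed; a pose out of reach is approached as far as the arm can. A call with a gripper value outside its range is refused whole. The fingers move at their own pace and stop on an object; "grip_force" is the grip in N (left out, the last holds). Time passes only in rows, so rows that repeat a pose let the fingers close. It gives the time, the measured TCP pose, the force, the opening and the grip force at its end, in the units of the state.
- manip.get_state(): the state, without advancing time (a new reading comes with each control period).
- imaging.get_image(name): name is "side" or "top"; returns the picture (384x512x3 uint8, blue, green, red); there is no depth.
- imaging.calibration(name): a dict with "mtx" (3x3 intrinsics, pixels), "dist" ([k1, k2, p1, p2, k3] as OpenCV has them; the pictures are not rectified), "cam_to_world" (4x4, takes a point from camera to world coordinates). Camera axes: x right, y down, z forward; pixel columns grow to the right and rows downward; lengths in m; the calibration is good to about 2 mm. A picture is of the moment at which its call begins. calibration takes no time and is no camera call.
- manip.sign_off(): hands the job in; it is judged then, once.
The state is a dict: "clock": time; "qpos": joint angles; "qd": joint speeds; "effort": joint torques, N m; "position": TCP position; "ee_rot": TCP orientation; "contact_force": force on the tool from outside, world axes, zero at the start; "moment": the same for the moment, N m; "width": finger opening in m; "gripper_force": force on a finger pad.
Only numpy, scipy, OpenCV 4.12 (cv2) and the standard library are available. Lean on these libraries where they do the work, as an engineer would, in place of code of your own. Each camera call takes 0.05 s, during which the arm holds its last target. There are 200 camera calls.

## Working session

There is one attempt and no reset: what is moved stays moved. The work goes in short steps, Python scripts to look and compute and a tool call to move; the robot and the scene stay as the last step left them, time stands still between calls to the robot, and variables do not carry over. Pictures are saved under pics/ and viewed, at most 10 in all, crops included, and the job is handed in when it is done.

Besides the shell and the picture viewer there is one more tool, called after "Request:" as name(argument=value, ...) on one line, values as JSON. jog_arm: Moves the arm, as the interface text tells. Its arguments: {"type":"object","properties":{"deltas":{"type":"array"},"grip_force":{"type":"number"}},"required":["deltas"]}

```bash
mkdir -p pics; cat > h.py <<'E'
import numpy as np, cv2
from rig import manip, imaging
def ray(n,uv):
    c=imaging.calibration(n); K=np.array(c["mtx"],float); d=np.array(c["dist"],float); T=np.array(c["cam_to_world"],float)
    p=cv2.undistortPoints(np.array(uv,float).reshape(-1,1,2),K,d).reshape(-1,2)
    r=np.c_[p,np.ones(len(p))]@T[:3,:3].T
    return T[:3,3],r/np.linalg.norm(r,axis=1)[:,None]
def plane(n,uv,z):
    o,r=ray(n,uv); z=np.broadcast_to(z,len(r)); return o+r*((z-o[2])/r[:,2])[:,None]
def tri(a,b):
    o1,r1=ray("top",a); o2,r2=ray("side",b); out=[]
    for u,v in zip(r1,r2):
        s=np.linalg.lstsq(np.c_[u,-v],o2-o1,rcond=None)[0]; p,q=o1+s[0]*u,o2+s[1]*v
        out.append(np.r_[(p+q)/2,np.linalg.norm(p-q)])
    return np.array(out)
def proj(n,P):
    c=imaging.calibration(n); T=np.linalg.inv(np.array(c["cam_to_world"],float))
    return cv2.projectPoints(np.array(P,float).reshape(-1,1,3),cv2.Rodrigues(T[:3,:3])[0],T[:3,3],np.array(c["mtx"],float),np.array(c["dist"],float))[0].reshape(-1,2)
E
python3 - <<'E'
from h import *
np.set_printoptions(precision=3,suppress=True)
for n in("top","side"):
    im=imaging.get_image(n); cv2.imwrite(f"pics/{n}0_raw.png",im)
    cv2.imwrite(f"pics/{n}0.png",cv2.resize(im,(800,600),interpolation=cv2.INTER_CUBIC))
    print(n,np.array(imaging.calibration(n)["cam_to_world"]),np.array(imaging.calibration(n)["mtx"])[0])
print(manip.get_state())
E
```

```text
top [[-0.015 -0.991  0.136  0.324]
 [-1.     0.014 -0.01  -0.036]
 [ 0.008 -0.136 -0.991  1.436]
 [ 0.     0.     0.     1.   ]] [366.021   0.    263.3  ]
side [[ 0.962 -0.203  0.184  0.276]
 [-0.274 -0.736  0.62  -0.878]
 [ 0.01  -0.646 -0.763  1.149]
 [ 0.     0.     0.     1.   ]] [457.214   0.    263.177]
{'clock': 0.1, 'qpos': array([ 1.025,  0.277,  1.506, -0.   ,  1.361, -0.121]), 'qd': array([-0.   , -0.   , -0.003,  0.001,  0.001,  0.001]), 'effort': array([  0.001, -41.77 , -24.641,  -0.   ,   0.006,  -0.   ]), 'position': array([0.237, 0.523, 0.242]), 'ee_rot': array([-0.   ,  0.211,  0.978, -0.001]), 'contact_force': array([-0.838, -0.291, -0.668]), 'moment': array([-0.018,  0.029,  0.033]), 'gripper_force': 0.0, 'width': 0.08521982566921012}
```

View pics/top0.png

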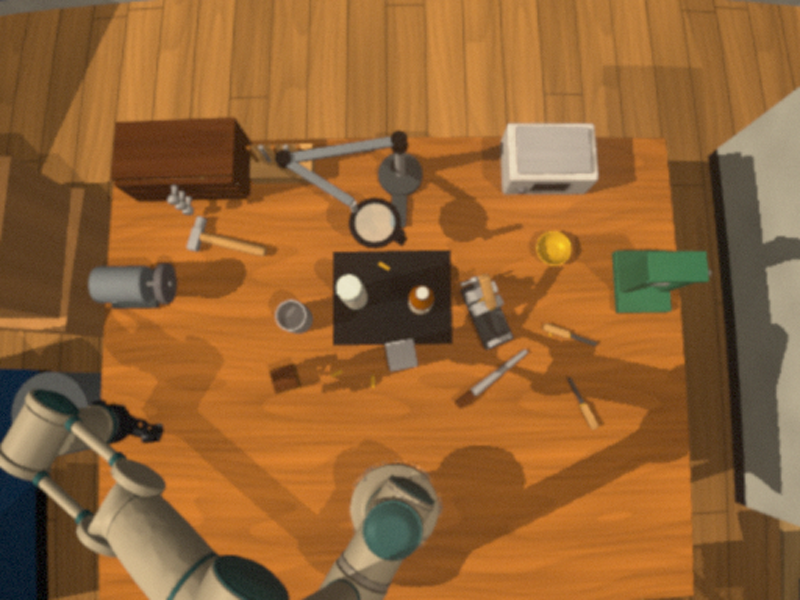

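View pics/side0.png

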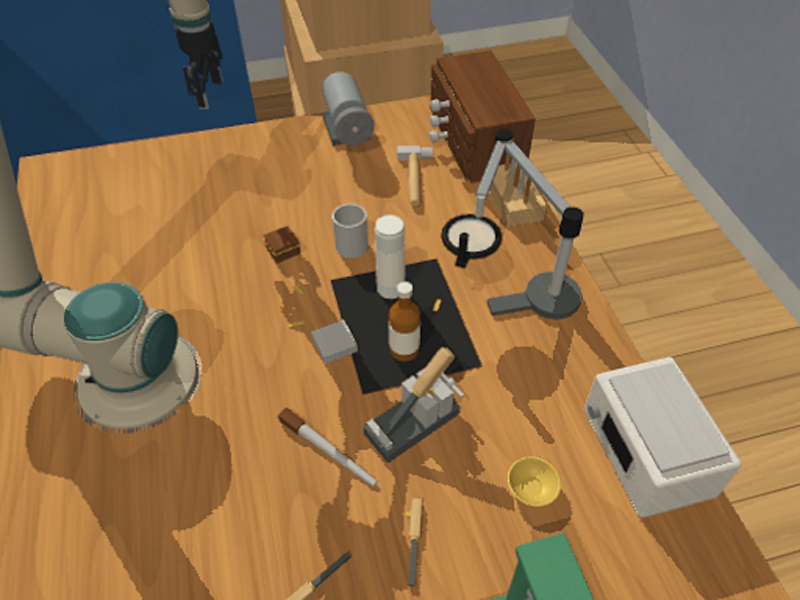

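Top view at 800 px: file in the vise at (487,295), two smaller files lying at (570,333) and (582,402), cup at (293,316), canister at (352,290), bottle at (421,298), lens at (375,222), grip at (400,238), elbow at (285,158) and post at (399,140). The file leaning across the vise fits the description: it leans at 45° and is the largest. The two lying files are look-alikes. Next I'll enlarge to confirm.

```bash
cat >> h.py <<'E'
def panel(im,x0,y0,w,h,W,H):
    c=cv2.resize(im[y0:y0+h,x0:x0+w],(W,H),interpolation=cv2.INTER_CUBIC); 
    for x in range((x0//10+1)*10,x0+w,10):
        X=int((x-x0+.5)*W/w); cv2.line(c,(X,0),(X,6 if x%50 else 14),(0,0,255),1); 
        if x%20==0: cv2.putText(c,str(x),(X-10,22),0,.38,(0,0,255),1)
    for y in range((y0//10+1)*10,y0+h,10):
        Y=int((y-y0+.5)*H/h); cv2.line(c,(0,Y),(6,Y),(0,0,255),1)
        if y%20==0: cv2.putText(c,str(y),(8,Y+4),0,.38,(0,0,255),1)
    return c
E
python3 - <<'E'
from h import *
t=cv2.imread("pics/top0_raw.png"); s=cv2.imread("pics/side0_raw.png")
a=np.hstack([panel(t,285,165,50,75,400,600),panel(s,225,215,80,120,400,600)])
cv2.imwrite("pics/c1.png",a)
b=np.vstack([np.hstack([panel(t,165,80,120,90,400,300),panel(s,270,75,120,90,400,300)]),
 np.hstack([panel(t,165,170,120,90,400,300),panel(s,200,120,120,90,400,300)])])
cv2.imwrite("pics/c2.png",b)
E
```

```text
(no output)
```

View pics/c1.png

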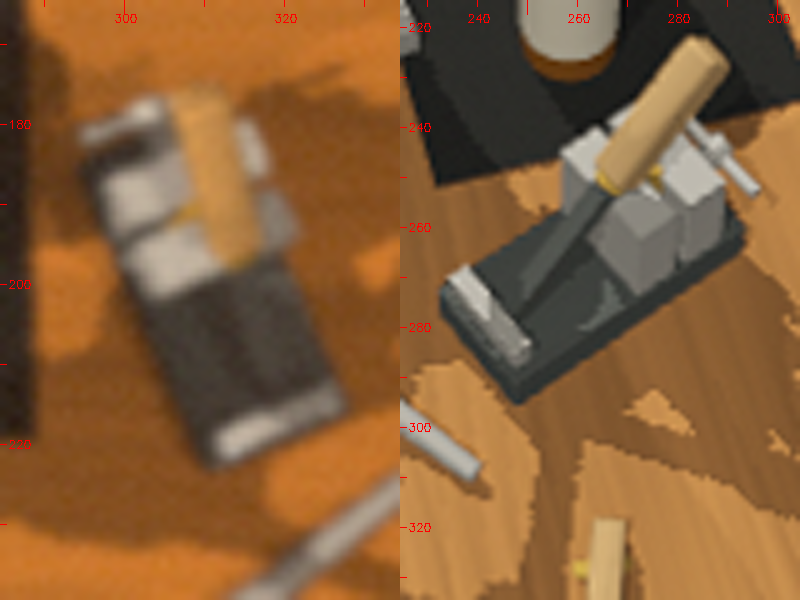

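View pics/c2.png

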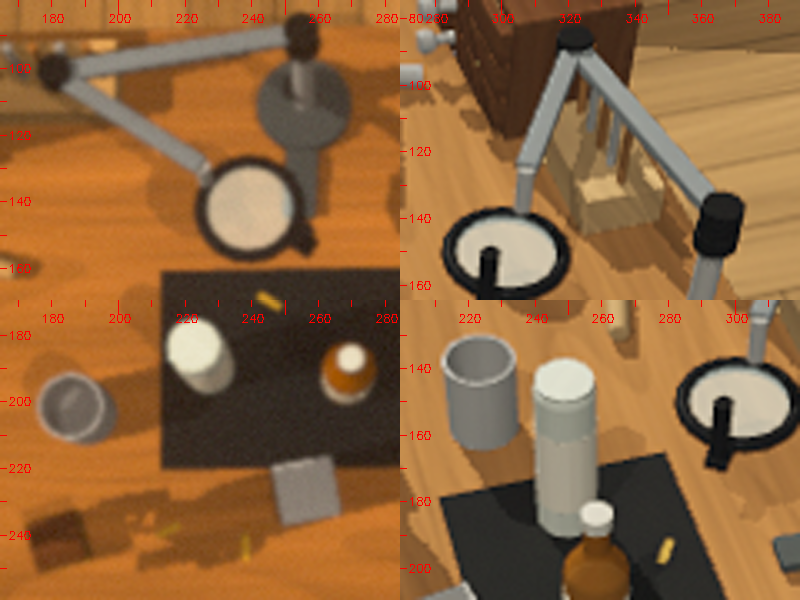

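c1 confirms that the file leaning in the vise is the big one: handle end at top (309,176.5) and side (287,225.5), handle base at top (314.3,197.5) and side (268,251), in raw pixels. c2 shows the magnifier's elbow, lens and grip, plus the cup rim, canister and bottle. I'll triangulate these.

```bash
python3 - <<'E'
from h import *
np.set_printoptions(precision=4,suppress=True)
P=dict(hend=((309.3,176.5),(287,225.8)),hbase=((314.3,197),(268,251.3)),lens=((239.4,142.4),(302,150.6)),griptop=((256,151),(297,150)),elbow=((181.5,101),(322.5,86.5)),post=((255.6,90),(366.6,135)),
cup=((186.6,201.5),(224,138)),can=((223.2,184.1),(249.2,144)),bot=((270,187.1),(258.8,183.5)),lipL=((311,223),(233,272)),lipR=((327,215),(249,287)))
for k,(a,b) in P.items(): print(k,tri([a],[b])[0])
Z=dict(lens=.184,griptop=.245,elbow=.25,post=.26,cup=.095,can=.19,bot=.19,lipL=.035,lipR=.035)
for k,z in Z.items(): print(k,z,plane("top",[P[k][0]],z)[0,:2],plane("side",[P[k][1]],z)[0,:2])
# auto refine: cup rim via grey, handle mask
t=cv2.imread("pics/top0_raw.png"); s=cv2.imread("pics/side0_raw.png")
for n,im,r in(("top",t,(295,165,335,205)),("side",s,(255,215,300,262))):
    h=cv2.cvtColor(im,cv2.COLOR_BGR2HSV); x0,y0,x1,y1=r
    m=cv2.inRange(h,(10,60,120),(25,255,255))[y0:y1,x0:x1]
    k,l,st,c=cv2.connectedComponentsWithStats(m)
    for i in np.argsort(-st[1:,4])[:3]+1:
        pts=np.argwhere(l==i)[:,::-1].astype(np.float32); print(n,st[i],c[i]+(x0,y0),cv2.minAreaRect(pts+np.float32([x0,y0])))
# vise base corners, base top z=.03: print outline px on plane
tp=[(311.5,223.5),(327.5,215.5),(295,184),(297,177.5)]
print(plane("top",tp,.03)[:,:2]); 
sp=[(248.5,295.5),(233,277.5),(295,261)]  # bottom corners z=0
print(plane("side",sp,0)[:,:2])
print("jaw top", plane("top",[(304,202),(300,192.5),(297.5,191)],.09)[:,:2], plane("side",[(257,243.5),(264.5,240)],.09)[:,:2])
print("brass",plane("top",[(307.5,190.5)],.098),plane("side",[(276,248),(264,250)],.098))
E
```

```text
hend [ 0.5424 -0.2126  0.1622  0.0012]
hbase [ 0.4799 -0.2377  0.1005  0.0062]
lens [0.6674 0.0332 0.1739 0.0007]
griptop [ 0.6223 -0.0265  0.2439  0.009 ]
elbow [0.7995 0.2287 0.2408 0.0002]
post [ 0.8339 -0.0275  0.2496  0.0049]
cup [0.4677 0.2344 0.0929 0.0006]
can [0.517  0.0891 0.1877 0.002 ]
bot [ 0.5031 -0.0721  0.1895  0.0001]
lipL [ 0.3845 -0.2322  0.0278  0.    ]
lipR [ 0.4141 -0.2937  0.0369  0.0007]
lens 0.184 [0.6643 0.0327] [0.6638 0.0238]
griptop 0.245 [ 0.6174 -0.0259] [ 0.6265 -0.0273]
elbow 0.25 [0.7959 0.2267] [0.7941 0.2176]
post 0.26 [ 0.8268 -0.0271] [ 0.8302 -0.0369]
cup 0.095 [0.4672 0.234 ] [0.4676 0.2322]
can 0.19 [0.5157 0.0889] [0.5175 0.0868]
bot 0.19 [ 0.503 -0.072] [ 0.503  -0.0725]
lipL 0.035 [ 0.3842 -0.2312] [ 0.3838 -0.2364]
lipR 0.035 [ 0.4138 -0.294 ] [ 0.4147 -0.2927]
top [   0    0   40   40 1167] [317.9169 180.7326] ((314.5, 184.5), (39.0, 39.0), 90.0)
top [ 0 29  5 11 46] [296.6739 199.1739] ((297.0, 199.0), (10.0, 4.0), 90.0)
side [  9   7  26  32 349] [276.2407 237.8052] ((277.9163513183594, 239.35874938964844), (15.303739547729492, 35.79001998901367), 37.5685920715332)
side [ 33  22  12  25 166] [295.4819 250.1687] ((293.5, 249.0), (24.0, 11.0), 90.0)
side [ 0 32  3 10 28] [256.  251.5] ((256.0, 251.5), (9.0, 2.0), 90.0)
[[ 0.3825 -0.2338]
 [ 0.4122 -0.2968]
 [ 0.5368 -0.1742]
 [ 0.5623 -0.1828]]
[[ 0.4111 -0.299 ]
 [ 0.383  -0.2334]
 [ 0.5692 -0.2293]]
jaw top [[ 0.4599 -0.1999]
 [ 0.4955 -0.1861]
 [ 0.5013 -0.1769]] [[ 0.4629 -0.199 ]
 [ 0.4861 -0.1934]]
brass [[ 0.5016 -0.2132  0.098 ]] [[ 0.5074 -0.232   0.098 ]
 [ 0.4742 -0.2294  0.098 ]]
```

Measurements agree across both views: vise origin about (0.469, -0.235) with yaw 24°, and file axis at handle z=150 mm about (0.516, -0.222, 0.138). The work is at (0.504, -0.219), the cup at (0.4675, 0.234), and the lens and grip heights match the text. I'm moving above the handle, with the tool's closing line across the file.

Request:
jog_arm(deltas=[0,0,0,0,0,60,1,0,0,-8,0,0,80,1,0,0,-131.7,280,-745,80,1,0,0,-131.7,280,-745,80,1,0,0,-131.7,280,-745,80,1,0,0,-131.7,280,-745,80,1,0,0,-131.7,280,-745,80,1,0,0,-131.7,280,-745,80,1,0,0,-131.7,280,-745,80,1,0,0,-131.7,280,-745,80,1,0,0,-131.7,280,-745,80,1,0,0,-131.7,280,-745,80,1,0,0,-131.7,280,-745,80,1,0,0,-131.7,280,-745,80,1,0,0,-131.7,280,-745,80,1,0,0,-131.7,280,-745,80,1,0,0,-131.7,280,-745,80,1,0,0,-131.7,280,-745,80,1,0,0,-131.7,280,-745,80,1,0,0,-131.7,280,-745,80,1], grip_force=40)

```text
clock: 2.1
position: [0.5167, -0.2217, 0.3211]
ee_rot: [-0.001, 0.978, 0.207, -0.001]
contact_force: [0.1, -0.0, -0.8]
width: 0.0854
gripper_force: 0.0
```

Request:
jog_arm(deltas=[0,0,0,0,0,-50,1,0,0,0,0,0,-100,1,0,0,0,0,0,-120,1,0,0,0,0,0,-120,1])

```text
clock: 2.5
position: [0.5142, -0.2179, 0.1991]
ee_rot: [-0.003, 0.978, 0.208, -0.003]
contact_force: [0.5, 0.4, 0.0]
width: 0.0853
gripper_force: 0.0
```

```bash
python3 - <<'E'
from h import *
s=imaging.get_image("side"); t=imaging.get_image("top"); cv2.imwrite("pics/s1_raw.png",s)
# mark: expected file axis points and work
a=np.array([np.cos(np.radians(24)),np.sin(np.radians(24)),0]); g=np.array([.5165,-.222,.138]); f=(a+[0,0,1])/2**.5
p=proj("side",[g+f*.04,g,g-f*.05,g-f*.15]); print(p.round(1), manip.get_state()["position"])
c=panel(s,225,175,96,96,600,600)
for q in p: cv2.circle(c,tuple(((q-[225,175]+.5)*6.25).astype(int)),3,(255,0,255),-1)
cv2.imwrite("pics/s1.png",c)
E
```

```text
[[287.  224.2]
 [278.6 235.9]
 [268.3 250.3]
 [248.2 278.4]] [ 0.51718099 -0.22002766  0.20331303]
```

View pics/s1.png

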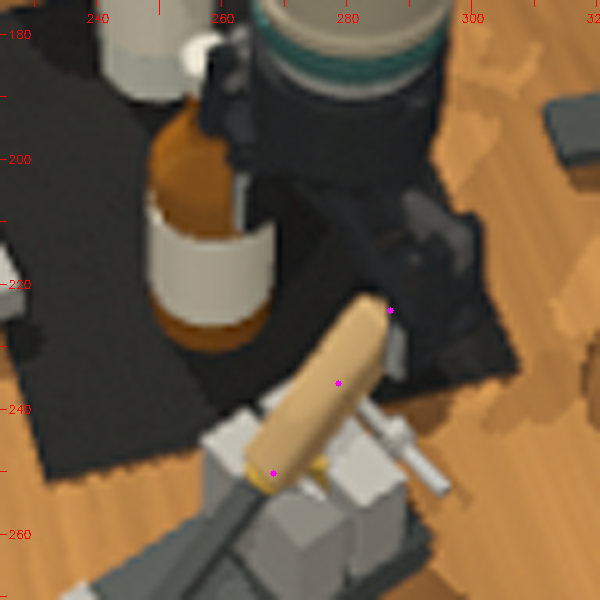

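The view shows the handle running from (285,224) to (267,251) about 1.5 px left of the predicted axis (roughly 3 mm), well inside the open fingers. I'm descending and closing.

Request:
jog_arm(deltas=[0,0,0,0,3,-25,1,0,0,0,0,3,-50,1,0,0,0,0,3,-72,1,0,0,0,0,3,-72,1,0,0,0,0,3,-72,0.6,0,0,0,0,3,-72,0.4,0,0,0,0,3,-72,0.3,0,0,0,0,3,-72,0.2,0,0,0,0,3,-72,0.1,0,0,0,0,3,-72,0,0,0,0,0,3,-72,0,0,0,0,0,3,-72,0], grip_force=50)

```text
clock: 3.8
position: [0.5176, -0.2181, 0.131]
ee_rot: [0.0, 0.978, 0.207, 0.001]
contact_force: [0.8, 1.3, 4.7]
width: 0.0236
gripper_force: 51.1
```

Request:
jog_arm(deltas=[0,0,0,0,0,10,0,0,0,0,0,0,30,0,0,0,0,0,0,60,0,0,0,0,0,0,95,0,3,-6.9,0,-5,0,130,0,6.1,-13.7,0,-15,0,165,0,9.2,-20.5,0,-25,0,200,0,12.2,-27.4,0,-35,0,235,0,15.3,-34.2,0,-45,0,260,0,18.3,-41.1,0,-55,0,260,0,18.3,-41.1,0,-55,0,260,0,18.3,-41.1,0,-55,0,260,0])

```text
clock: 5.0
position: [0.4612, -0.2187, 0.3898]
ee_rot: [-0.08, 0.904, 0.19, 0.373]
contact_force: [-0.3, -0.6, -0.9]
width: 0.0235
gripper_force: 50.3
```

```bash
python3 - <<'E'
from h import *
s=imaging.get_image("side"); t=imaging.get_image("top"); cv2.imwrite("pics/s2_raw.png",s);cv2.imwrite("pics/t2_raw.png",t)
st=manip.get_state(); print(st["position"],st["ee_rot"],st["width"],st["qpos"])
cv2.imwrite("pics/s2.png",np.hstack([panel(s,200,90,130,195,400,600),panel(t,250,90,100,150,400,600)]))
E
```

```text
[ 0.4627068  -0.21806098  0.39087429] [-0.07928719  0.90383805  0.19267019  0.37372252] 0.023578160374163146 [-1.1133658  -0.02568734  1.7525233   0.79276709  1.43357985 -0.08477259]
```

View pics/s2.png

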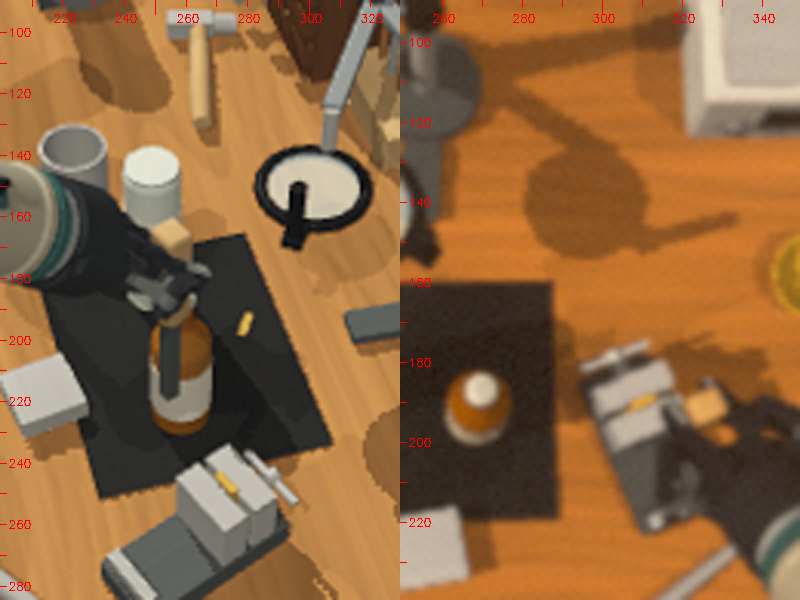

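The file is held vertically: its foot is at side (255.3,218), its handle end at top (326.7,191.5). The brass plate is now visible at top (310.5,190.8) and side (274,247). I'll compute the file's offset and the work point.

```bash
python3 - <<'E'
from h import *
np.set_printoptions(precision=4,suppress=True)
s=cv2.imread("pics/s2_raw.png"); t=cv2.imread("pics/t2_raw.png")
def yc(im,x0,y0,x1,y1):
    h=cv2.cvtColor(im,cv2.COLOR_BGR2HSV)[y0:y1,x0:x1]; m=cv2.inRange(h,(17,120,110),(35,255,255)); 
    k,l,st,c=cv2.connectedComponentsWithStats(m); i=1+np.argmax(st[1:,4]); print(st[i]); return c[i]+(x0,y0)
a=yc(t,302,184,317,196); b=yc(s,266,240,282,254); print(a,b,tri([a],[b]), plane("top",[a],.098),plane("side",[b],.098))
st=manip.get_state(); p=np.array(st["position"])
from scipy.spatial.transform import Rotation as R
q=st["ee_rot"]; M=R.from_quat(np.r_[q[1:],q[0]]).as_matrix(); print("tool",M); g=p-.008*M[:,2]; print("grasp",g)
print("end",plane("top",[(326.7,191.5)],[.437]), "foot side",plane("side",[(255.3,218.3)],.247))
print("px of ideal axis",proj("side",[g+[0,0,.04],g-[0,0,.05],g-[0,0,.15]]),proj("top",[g+[0,0,.04]]))
E
```

```text
[ 5  5  7  4 17]
[ 4  4  7  9 29]
[309.9412 190.2941] [273.4828 247.4483] [[ 0.5032 -0.2234  0.0899  0.0002]] [[ 0.5022 -0.2223  0.098 ]] [[ 0.5014 -0.2285  0.098 ]]
tool [[ 0.6464  0.4075  0.645 ]
 [ 0.289  -0.9132  0.2873]
 [ 0.7061  0.0007 -0.7081]]
grasp [ 0.4575 -0.2204  0.3965]
end [[ 0.4531 -0.2215  0.437 ]] foot side [[ 0.4508 -0.2274  0.247 ]]
px of ideal axis [[257.1435 162.3123]
 [257.157  189.3946]
 [257.1678 215.6218]] [[326.1915 189.9383]]
```

Request:
jog_arm(deltas=[0,0,0,2,25,0,0,0,0,0,4,65,0,0,0,0,0,5,110,0,0,0,0,0,6,155,0,0,0,0,0,7,200,0,0,0,0,0,8,245,0,0,0,0,0,9,290,0,0,0,0,0,10,335,0,0,0,0,0,12,380,0,0,0,0,0,13,420,0,0,0,0,0,14,445,0,0,0,0,0,14,454,0,0,0,0,0,14,454,0,0,0,0,0,14,454,0,0,0,0,0,14,454,-40,0,0,0,0,14,454,-80,0,0,0,0,14,454,-120,0,0,0,0,14,454,-120,0,0,0,0,14,454,-120,0])

```text
clock: 7.0
position: [0.477, 0.2354, 0.2713]
ee_rot: [-0.079, 0.904, 0.191, 0.375]
contact_force: [0.8, -0.1, -0.4]
width: 0.023
gripper_force: 50.3
```

```bash
python3 - <<'E'
from h import *
s=imaging.get_image("side"); t=imaging.get_image("top"); cv2.imwrite("pics/s3_raw.png",s);cv2.imwrite("pics/t3_raw.png",t)
st=manip.get_state(); print(st["position"],st["ee_rot"],st["width"],st["qpos"],st["contact_force"])
cv2.imwrite("pics/s3.png",np.hstack([panel(s,180,60,100,150,400,600),panel(t,140,150,100,150,400,600)]))
E
```

```text
[0.47856697 0.23598687 0.27436293] [-0.07953514  0.90262341  0.19113952  0.37737358] 0.023334122748788585 [ 0.24701882 -0.12452454  2.14919957  0.35477417  0.35260079  1.11568171] [-0.33697103 -0.06895965 -0.37870006]
```

View pics/s3.png

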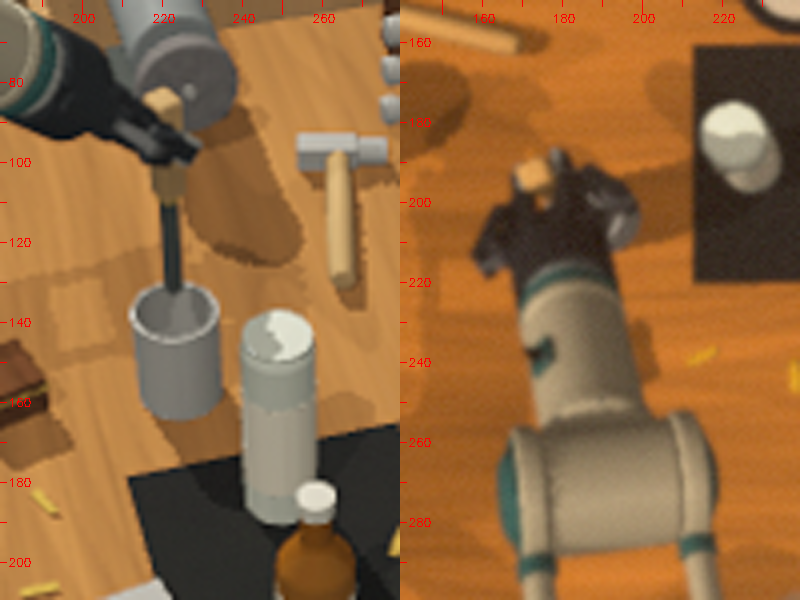

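The file's foot is at side (223.3,132.5), over the cup mouth (rim centre (223.3,138)), with blade and handle upright. Joint 5 is close to its lower limit (0.35 vs 0.11), so I'll check how far the arm can go down and lean the file slightly, about 12°, to fit.

```bash
python3 - <<'E'
from h import *
np.set_printoptions(precision=4,suppress=True)
print(plane("side",[(223.3,132.5)],.123), plane("top",[(173.5,193.3)],.32), plane("side",[(220.5,83.5)],.318), plane("side",[(223.5,138)],.095))
print(plane("top",[(186.6,201.5)],.095))
E
```

```text
[[0.4661 0.2288 0.123 ]] [[0.4692 0.2298 0.32  ]] [[0.4689 0.2273 0.318 ]] [[0.466  0.2326 0.095 ]]
[[0.4672 0.234  0.095 ]]
```

Request:
jog_arm(deltas=[-2.5,5.5,0,12,5,0,0,-4.9,11,0,24,10,0,0,-4.9,11,0,24,10,0,0,-4.9,11,0,24,10,-20,0,-4.9,11,0,24,10,-20,0])

```text
clock: 7.6
position: [0.4989, 0.2456, 0.2495]
ee_rot: [-0.059, 0.938, 0.199, 0.276]
contact_force: [0.5, 0.2, -2.5]
width: 0.0234
gripper_force: 50.3
```

```bash
python3 - <<'E'
from h import *
s=imaging.get_image("side"); cv2.imwrite("pics/s4_raw.png",s)
st=manip.get_state(); print(st["clock"],st["position"],st["ee_rot"],st["qpos"],st["contact_force"])
cv2.imwrite("pics/s4.png",panel(s,180,60,100,100,600,600))
E
```

```text
7.65 [0.49937495 0.24566778 0.2504861 ] [-0.05904723  0.9381194   0.19894396  0.27724847] [ 0.28587841 -0.01055139  1.98044901  0.12709359  0.6046994   1.35516367] [ 0.3686153  -0.38289122  0.05249663]
```

View pics/s4.png

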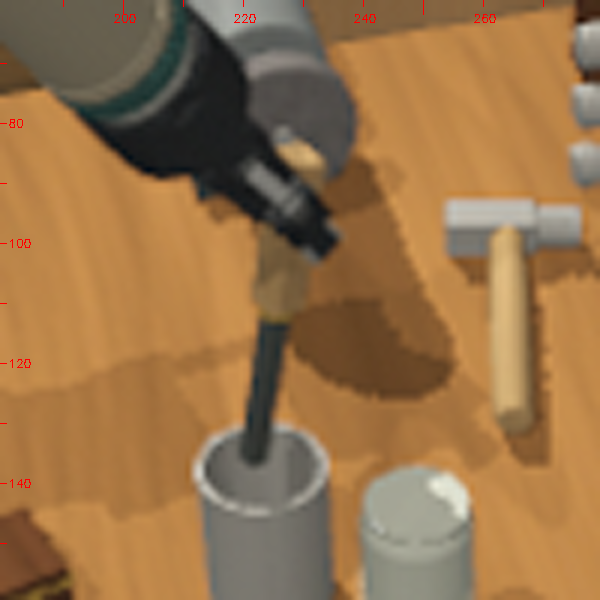

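The file leans slightly over the cup, with its foot at side (222,136) just above the mouth and inside the rim. I'm lowering it.

Request:
jog_arm(deltas=[0,0,0,2,1,-20,0,0,0,0,2,1,-40,0,0,0,0,2,1,-60,0,0,0,0,2,1,-75,0,0,0,0,2,1,-82,0,0,0,0,2,1,-82,0])

```text
clock: 8.25
position: [0.502, 0.2469, 0.1686]
ee_rot: [-0.059, 0.938, 0.199, 0.277]
contact_force: [-0.6, 0.4, -0.4]
width: 0.0233
gripper_force: 50.4
```

```bash
python3 - <<'E'
from h import *
st=manip.get_state(); print(st["clock"],st["position"],st["ee_rot"],st["qpos"],st["contact_force"])
E
```

```text
8.25 [0.50196536 0.24686004 0.1685715 ] [-0.05905227  0.93805298  0.19891868  0.27749016] [0.28706141 0.0917949  2.11488887 0.19860496 0.37020305 1.27546396] [-0.62949945  0.38383805 -0.36067352]
```

Request:
jog_arm(deltas=[0,0,0,0,0,-4,0,0,0,0,0,0,-8,0,0,0,0,0,0,-10,0,0,0,0,0,0,-12,0,0,0,0,0,0,-12,0])

```text
clock: 8.75
position: [0.5019, 0.2469, 0.1561]
ee_rot: [-0.059, 0.938, 0.199, 0.277]
contact_force: [-0.9, 0.4, -1.3]
width: 0.0234
gripper_force: 50.4
```

Request:
jog_arm(deltas=[0,0,0,0,0,-1,0,0,0,0,0,0,-2,0,0,0,0,0,0,-3,0,0,0,0,0,0,-3,0])

```text
clock: 9.15
position: [0.5019, 0.2469, 0.1531]
ee_rot: [-0.059, 0.938, 0.199, 0.277]
contact_force: [-0.7, -1.0, -1.1]
width: 0.0235
gripper_force: 50.4
```

Request:
jog_arm(deltas=[0,0,0,0,0,-1,0,0,0,0,0,0,-2,0,0,0,0,0,0,-3,0,0,0,0,0,0,-3,0])

```text
clock: 9.55
position: [0.5018, 0.2469, 0.1501]
ee_rot: [-0.059, 0.938, 0.199, 0.277]
contact_force: [-0.3, 0.5, -1.0]
width: 0.0238
gripper_force: 50.4
```

Request:
jog_arm(deltas=[0,0,0,0,0,-1,0,0,0,0,0,0,-2,0,0,0,0,0,0,-3,0,0,0,0,0,0,-3,0])

```text
clock: 9.95
position: [0.5029, 0.2472, 0.1484]
ee_rot: [-0.059, 0.938, 0.199, 0.279]
contact_force: [-2.7, -0.2, 5.3]
width: 0.0234
gripper_force: 51.2
```

Request:
jog_arm(deltas=[-0.8,1.8,0,4,2,0,0,-1.6,3.7,0,9,4,0,0,-2.4,5.5,0,13.5,6,-1,0,-2.4,5.5,0,13.5,6,-1,0,-2.4,5.5,0,13.5,6,-1,0])

```text
clock: 10.45
position: [0.5151, 0.2529, 0.1459]
ee_rot: [-0.049, 0.951, 0.202, 0.228]
contact_force: [0.1, 0.9, -0.8]
width: 0.0233
gripper_force: 50.5
```

```bash
python3 - <<'E'
from h import *
s=imaging.get_image("side"); cv2.imwrite("pics/s5_raw.png",s)
st=manip.get_state(); print(st["clock"],st["position"],st["ee_rot"],st["qpos"],st["contact_force"])
cv2.imwrite("pics/s5.png",panel(s,180,70,100,100,600,600))
E
```

```text
10.5 [0.51475126 0.25272559 0.14571273] [-0.04882754  0.95138865  0.20186967  0.22742942] [0.3016709  0.16467576 2.03654486 0.11727728 0.47650383 1.36275152] [-0.06891538  0.38900509 -1.27896884]
```

View pics/s5.png

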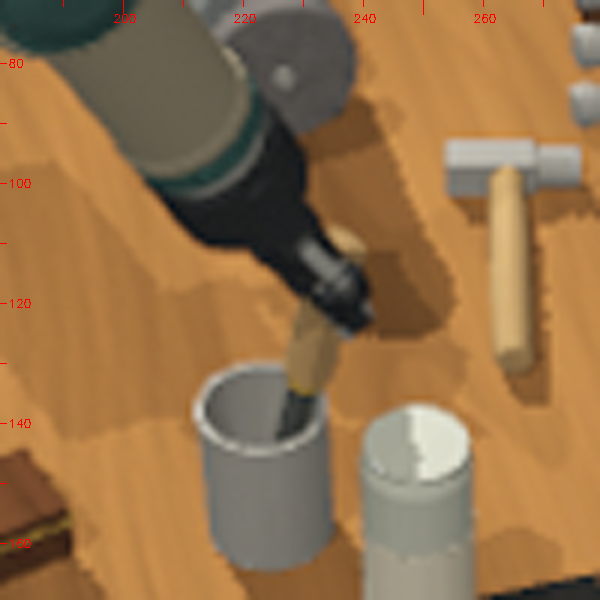

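The file's blade is inside the cup, leaning near the right rim: ferrule at (229.5,135), cup unmoved at rim (222.5,138). I'll lower it to light contact and release slowly.

Request:
jog_arm(deltas=[0,0,0,0,0,-1,0,0,0,0,0,0,-2,0,0,0,0,0,0,-2,0,0,0,0,0,0,-2,0.35,0,0,0,0,0,-2,0.5,0,0,0,0,0,-2,0.7,0,0,0,0,0,-2,1,0,0,0,0,0,-2,1,0,0,0,0,0,-2,1,0,0,0,0,0,-2,1,0,0,0,-8,-4,18,1,0,0,0,-20,-9,43,1,0,0,0,-36,-16,78,1,0,0,0,-56,-25,118,1,0,0,0,-70,-30,158,1,0,0,0,-80,-35,190,1,0,0,0,-80,-35,190,1], grip_force=30)

```text
clock: 12.2
position: [0.437, 0.2183, 0.343]
ee_rot: [-0.049, 0.95, 0.202, 0.234]
contact_force: [0.3, 0.4, 1.0]
width: 0.0855
gripper_force: 0.0
```

```bash
python3 - <<'E'
from h import *
s=imaging.get_image("side"); t=imaging.get_image("top"); cv2.imwrite("pics/s6_raw.png",s); cv2.imwrite("pics/t6_raw.png",t)
st=manip.get_state(); print(st["clock"],st["position"],st["ee_rot"],st["qpos"],st["contact_force"])
cv2.imwrite("pics/s6.png",np.hstack([panel(s,180,70,100,150,400,600),panel(t,140,90,160,240,400,600)]))
E
```

```text
12.3 [0.43536154 0.21783142 0.33706045] [-0.04885411  0.95112378  0.20169444  0.2286836 ] [ 0.27151847 -0.14774288  1.83212828  0.08018837  0.99105699  1.39637249] [-0.61422111  0.67067742  0.50638355]
```

View pics/s6.png

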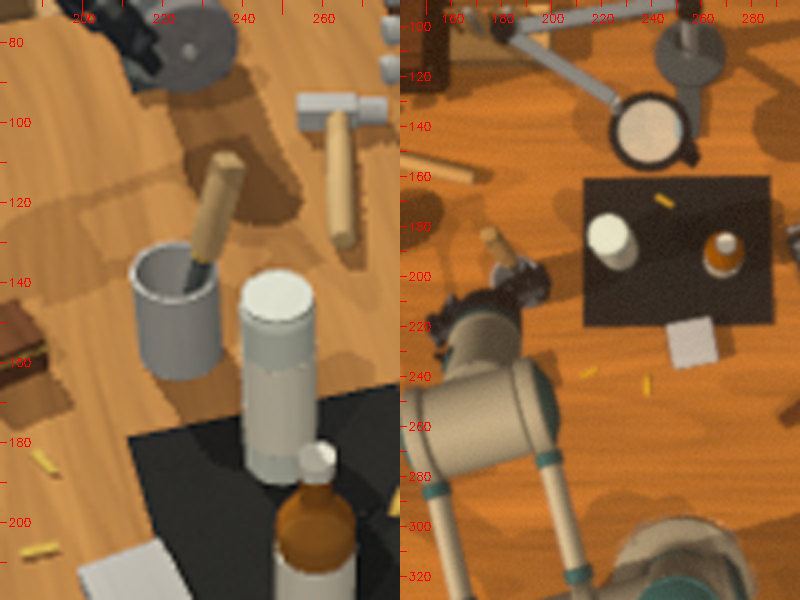

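The file stands in the cup leaning on the rim (ferrule (231,135)), and the cup, canister and bottle haven't moved. Now the magnifier: I'll refine the lens centre numerically and plan grip waypoints that keep the disc clear of the bottle.

```bash
cat >> h.py <<'E'
def lens(tag,guess):
    """lens centre from the cream disc in both views, searched round the guess"""
    out=[]
    for n in("top","side"):
        im=imaging.get_image(n); cv2.imwrite(f"pics/{n[0]}{tag}_raw.png",im)
        u,v=proj(n,[[*guess,.175]])[0].astype(int); r=28; x0,y0=u-r,v-r
        h=cv2.cvtColor(im[y0:v+r,x0:u+r],cv2.COLOR_BGR2HSV); m=cv2.inRange(h,(0,0,130),(40,90,255))
        k,l,st,c=cv2.connectedComponentsWithStats(cv2.morphologyEx(m,cv2.MORPH_OPEN,np.ones((3,3))))
        i=1+np.argmax(st[1:,4]); cn=cv2.findContours((l==i).astype(np.uint8),0,1)[0][0]
        e=cv2.fitEllipse(cv2.convexHull(cn)); out.append(np.array(e[0])+(x0,y0)); print(n,st[i],e)
    print("tri",tri([out[0]],[out[1]]),"planes",plane("top",[out[0]],.175)[0,:2],plane("side",[out[1]],.175)[0,:2])
    return out
E
python3 - <<'E'
from h import *
np.set_printoptions(precision=4,suppress=True)
lens("7",(.667,.033))
L1,L2=.26,.24; P=np.array([.832,-.029])
def ik(L):
    d=L-P; n=np.hypot(*d); a=np.arctan2(d[1],d[0])-np.arccos((L1**2+n*n-L2**2)/(2*L1*n))
    E=P+L1*np.array([np.cos(a),np.sin(a)]); u=(L-E)/L2; return E,L+.072*u,np.degrees(np.arctan2(u[1],u[0]))
B=np.array([.503,-.072]); C=np.array([.516,.089])
K=[(.667,.033),(.652,-.05),(.635,-.12),(.58,-.165),(.5025,-.222)]
y0=None
for a,b in zip(K[:-1],K[1:]):
    for f in np.linspace(0,1,5):
        l=np.array(a)*(1-f)+np.array(b)*f; E,G,y=ik(l); y0=y if y0 is None else y0
        print(l,"E",E,"G",G,"dyaw %.1f"%(y-y0),"bot %.3f can %.3f"%(np.hypot(*(l-B)),np.hypot(*(l-C))))
E
```

```text
top [ 16  16  25  25 490] ((28.519163131713867, 28.127819061279297), (24.340518951416016, 25.153907775878906), 82.64507293701172)
side [ 14  19  30  20 411] ((28.288949966430664, 28.5439395904541), (19.599769592285156, 29.8330020904541), 95.26429748535156)
tri [[0.6665 0.0329 0.1752 0.0023]] planes [0.6678 0.0327] [0.6654 0.033 ]
[0.667 0.033] E [0.8047 0.2296] G [ 0.6257 -0.026 ] dyaw 0.0 bot 0.195 can 0.161
[0.6633 0.0123] E [0.775  0.2247] G [ 0.6297 -0.0515] dyaw 7.3 bot 0.181 can 0.166
[ 0.6595 -0.0085] E [0.7446 0.2159] G [ 0.634  -0.0758] dyaw 14.2 bot 0.169 can 0.173
[ 0.6558 -0.0293] E [0.7152 0.2033] G [ 0.6379 -0.099 ] dyaw 20.7 bot 0.159 can 0.183
[ 0.652 -0.05 ] E [0.6878 0.1873] G [ 0.6413 -0.1212] dyaw 26.4 bot 0.151 can 0.194
[ 0.652 -0.05 ] E [0.6878 0.1873] G [ 0.6413 -0.1212] dyaw 26.4 bot 0.151 can 0.194
[ 0.6478 -0.0675] E [0.6668 0.1717] G [ 0.642  -0.1393] dyaw 30.5 bot 0.145 can 0.205
[ 0.6435 -0.085 ] E [0.6483 0.155 ] G [ 0.6421 -0.157 ] dyaw 33.9 bot 0.141 can 0.216
[ 0.6392 -0.1025] E [0.6322 0.1374] G [ 0.6414 -0.1745] dyaw 36.7 bot 0.140 can 0.228
[ 0.63
[... 231 characters left out ...]
 0.132 can 0.244
[ 0.6075 -0.1425] E [0.6048 0.0975] G [ 0.6083 -0.2145] dyaw 35.6 bot 0.126 can 0.249
[ 0.5938 -0.1537] E [0.5989 0.0862] G [ 0.5922 -0.2257] dyaw 33.8 bot 0.122 can 0.255
[ 0.58  -0.165] E [0.5935 0.0746] G [ 0.5759 -0.2369] dyaw 31.8 bot 0.121 can 0.262
[ 0.58  -0.165] E [0.5935 0.0746] G [ 0.5759 -0.2369] dyaw 31.8 bot 0.121 can 0.262
[ 0.5606 -0.1792] E [0.5874 0.0592] G [ 0.5526 -0.2508] dyaw 28.6 bot 0.122 can 0.272
[ 0.5413 -0.1935] E [0.5822 0.043 ] G [ 0.529  -0.2644] dyaw 25.2 bot 0.127 can 0.284
[ 0.5219 -0.2078] E [0.5778 0.0256] G [ 0.5051 -0.2778] dyaw 21.5 bot 0.137 can 0.297
[ 0.5025 -0.222 ] E [0.5745 0.0069] G [ 0.4809 -0.2907] dyaw 17.6 bot 0.150 can 0.311
```

Request:
jog_arm(deltas=[-11,24.7,0,0,0,20,1,-11,24.7,0,30,-40,20,1,-11,24.7,0,188,-244,0,1,-11,24.7,0,188,-244,0,1,-11,24.7,0,188,-244,0,1,-11,24.7,0,188,-244,0,1,-11,24.7,0,188,-244,0,1,-11,24.7,0,188,-244,0,1,-11,24.7,0,188,-244,0,1,-11,24.7,0,188,-244,0,1,-11,24.7,0,188,-244,0,1])

```text
clock: 13.5
position: [0.6226, -0.0246, 0.3363]
ee_rot: [-0.0, 0.978, 0.208, -0.001]
contact_force: [-0.3, -0.1, 0.5]
width: 0.0854
gripper_force: 0.0
```

Request:
jog_arm(deltas=[0,0,0,2,-1,-40,1,0,0,0,2,-1,-75,1,0,0,0,2,-1,-100,1,0,0,0,2,-1,-115,1,0,0,0,2,-1,-115,1,0,0,0,2,-1,-115,0.6,0,0,0,2,-1,-115,0.45,0,0,0,2,-1,-115,0.35,0,0,0,2,-1,-115,0.25,0,0,0,2,-1,-115,0.2,0,0,0,2,-1,-115,0.1,0,0,0,2,-1,-115,0,0,0,0,2,-1,-115,0], grip_force=50)

```text
clock: 14.8
position: [0.6258, -0.0271, 0.2221]
ee_rot: [0.0, 0.978, 0.207, -0.0]
contact_force: [-0.2, 1.0, 5.1]
width: 0.0167
gripper_force: 48.7
```

```bash
python3 - <<'E'
from h import *
np.set_printoptions(precision=4,suppress=True)
lens("8",(.667,.033)); st=manip.get_state(); print(st)
E
```

```text
top [ 13   0  43  48 916] ((34.47587203979492, 17.506240844726562), (31.46851348876953, 68.40821838378906), 33.212181091308594)
side [30 28 14 11 88] ((36.64876174926758, 33.17936706542969), (6.9416632652282715, 16.139446258544922), 55.904884338378906)
tri [[0.6964 0.0127 0.1712 0.0218]] planes [0.7065 0.0113] [0.6831 0.0078]
{'clock': 14.9, 'qpos': array([-0.1541,  0.3644,  1.4231, -0.0003,  1.3545,  0.999 ]), 'qd': array([ 0.0016,  0.0018,  0.0019, -0.0014, -0.0009, -0.001 ]), 'effort': array([ -0.3178, -43.3547, -22.8075,  -0.1716,  -0.3115,  -0.0179]), 'position': array([ 0.6258, -0.0271,  0.2221]), 'ee_rot': array([ 0.    ,  0.9783,  0.2074, -0.0003]), 'contact_force': array([-0.9139,  0.845 ,  5.3805]), 'moment': array([0.0477, 0.1699, 0.0244]), 'gripper_force': 48.66898477077484, 'width': 0.017054768278790603}
```

Request:
jog_arm(deltas=[0,0,2,1,-6,0,0,0,0,3.7,2,-13,0,0,0,0,7.3,4,-25,0,0,0,0,10.8,6,-37,0,0,0,0,14.2,8,-49,0,0,0,0,17.5,10,-61,0,0,0,0,20.7,12,-72,0,0,0,0,23.6,14,-83,0,0,0,0,26.4,15.5,-94,0,0,0,0,28.5,16,-103,0,0,0,0,30.5,16,-112,0,0,0,0,32.2,16,-121,0,0,0,0,33.9,16,-130,0,0,0,0,36.7,15.5,-147,0,0,0,0,38.9,14,-164,0,0,0,0,38.9,14,-164,0,0])

```text
clock: 16.5
position: [0.641, -0.1937, 0.2221]
ee_rot: [0.002, 0.854, 0.52, 0.0]
contact_force: [2.1, -3.7, 4.7]
width: 0.0167
gripper_force: 48.9
```

```bash
python3 - <<'E'
from h import *
st=manip.get_state(); print(st["position"],st["ee_rot"],st["contact_force"],st["moment"],st["width"])
E
```

```text
[ 0.64104635 -0.19373683  0.22212534] [2.46569527e-03 8.54064301e-01 5.20161558e-01 2.08608101e-04] [ 2.11778917 -3.73858702  4.66694281] [-0.31539843 -0.20505411 -0.46930945] 0.016651415526891297
```

Request:
jog_arm(deltas=[0,0,-0.7,-8,-6,0,0,0,0,-1.5,-16,-12,0,0,0,0,-2.4,-24,-18,0,0,0,0,-3.3,-32,-23,0,0,0,0,-4.2,-40,-29,0,0,0,0,-5.1,-48,-35,0,0,0,0,-6.1,-56,-40,0,0,0,0,-7.1,-64,-46,0,0,0,0,-8.7,-76,-53,0,0,0,0,-10.3,-87,-60,0,0,0,0,-12,-99,-67,0,0,0,0,-13.7,-111,-73,0,0,0,0,-15.5,-123,-80,0,0,0,0,-17.4,-135,-87,0,0,0,0,-18.7,-143,-91,0,0,0,0,-20,-151,-95.5,0,0,0,0,-21.3,-159,-100,0,0,0,0,-21.3,-159,-100,0,0,0,0,-21.3,-159,-100,0,0])

```text
clock: 18.4
position: [0.4801, -0.2906, 0.2219]
ee_rot: [-0.0, 0.935, 0.355, -0.001]
contact_force: [1.3, 1.4, 6.1]
width: 0.0171
gripper_force: 49.2
```

```bash
python3 - <<'E'
from h import *
np.set_printoptions(precision=4,suppress=True)
st=manip.get_state(); print(st["position"],st["ee_rot"],st["contact_force"],st["moment"],st["width"])
lens("9",(.5025,-.222))
E
```

```text
[ 0.4801 -0.2906  0.2219] [-0.      0.9349  0.3549 -0.0009] [1.288  1.3657 6.1248] [ 0.1882 -0.0394  0.0262] 0.017135211264243066
top [  5  15  51  27 748] ((32.49100875854492, 25.503461837768555), (29.222929000854492, 59.49298095703125), 94.23348236083984)
side [13 43 12 12 77] ((19.145845413208008, 48.09723663330078), (7.431643962860107, 15.020345687866211), 135.06655883789062)
tri [[ 0.4952 -0.2415  0.1236  0.0486]] planes [ 0.5121 -0.2353] [ 0.4608 -0.2744]
```

Request:
jog_arm(deltas=[0,0,0,0,0,0,0.3,0,0,0,0,0,0,0.5,0,0,0,0,0,0,0.8,0,0,0,0,0,0,1,0,0,0,0,0,0,1,0,0,0,0,0,20,1,0,0,0,0,0,60,1,0,0,0,0,0,110,1,0,0,0,0,0,160,1,0,0,0,-20,30,180,1,0,0,0,-120,300,180,1,0,0,0,-120,300,180,1,0,0,0,-120,300,180,1,0,0,0,-120,400,180,1,0,0,0,-120,400,180,1,0,0,0,-120,400,180,1,0,0,0,-120,400,180,1,0,0,0,-120,400,180,1,0,0,0,-120,400,180,1])

```text
clock: 20.4
position: [0.359, 0.1124, 0.4016]
ee_rot: [-0.001, 0.934, 0.358, -0.0]
contact_force: [0.3, -0.9, -0.2]
width: 0.0854
gripper_force: 0.0
```

```bash
python3 - <<'E'
from h import *
np.set_printoptions(precision=4,suppress=True)
lens("10",(.5025,-.222)); print(manip.get_state()["position"])
E
```

```text
top [  0  14  42  27 591] ((20.67904281616211, 24.65571403503418), (26.962278366088867, 44.649566650390625), 109.96257781982422)
side [13 43 12 12 77] ((19.145845413208008, 48.09723663330078), (7.431643962860107, 15.020345687866211), 135.06655883789062)
tri [[ 0.5069 -0.2058  0.0661  0.0501]] planes [ 0.5156 -0.1939] [ 0.4608 -0.2744]
[0.3602 0.1093 0.4014]
```

```bash
python3 - <<'E'
from h import *
np.set_printoptions(precision=4,suppress=True)
for n in("top","side"):
    im=cv2.imread(f"pics/{n[0]}10_raw.png"); u,v=proj(n,[[.5025,-.222,.175]])[0]; print(n,"pred",u,v)
    # rectify: warp plane z=.175 to metric grid, 1 mm/px, 240x240 mm about prediction
    q=np.float32([[-.12,-.12],[.12,-.12],[.12,.12],[-.12,.12]])
    src=proj(n,np.c_[q+[.5025,-.222],np.full(4,.175)]).astype(np.float32)
    H=cv2.getPerspectiveTransform(src,np.float32((q+.12)*1000)); w=cv2.warpPerspective(im,H,(240,240),flags=cv2.INTER_CUBIC)
    g=cv2.GaussianBlur(cv2.cvtColor(w,cv2.COLOR_BGR2GRAY),(0,0),2); cv2.imwrite(f"pics/w_{n}.png",w)
    for r0,r1 in((40,52),(53,66)):
        c=cv2.HoughCircles(g,cv2.HOUGH_GRADIENT_ALT if 0 else cv2.HOUGH_GRADIENT,1,8,param1=60,param2=10,minRadius=r0,maxRadius=r1)
        print(r0,None if c is None else [(round(.3825+x/1000,4),round(-.342+y/1000,4),round(float(r),1)) for x,y,r in c[0][:4]])
E
```

```text
top pred 312.8137422807377 187.26641744842445
40 [(np.float32(0.506), np.float32(-0.2225), 46.0), (np.float32(0.514), np.float32(-0.2235), 50.3), (np.float32(0.498), np.float32(-0.2235), 51.4)]
53 [(np.float32(0.5), np.float32(-0.2235), 63.2), (np.float32(0.505), np.float32(-0.2135), 54.5), (np.float32(0.514), np.float32(-0.2215), 53.5), (np.float32(0.497), np.float32(-0.2125), 58.5)]
side pred 273.98253230541616 229.01970550978086
40 [(np.float32(0.503), np.float32(-0.2195), 44.4), (np.float32(0.509), np.float32(-0.2295), 51.4), (np.float32(0.484), np.float32(-0.3125), 41.1), (np.float32(0.494), np.float32(-0.1335), 45.7)]
53 [(np.float32(0.507), np.float32(-0.2225), 61.9), (np.float32(0.494), np.float32(-0.2195), 54.3), (np.float32(0.511), np.float32(-0.2295), 56.3), (np.float32(0.521), np.float32(-0.2145), 63.0)]
```

```bash
python3 - <<'E'
from h import *
np.set_printoptions(precision=4,suppress=True)
from scipy.optimize import least_squares
for n in("top","side"):
    w=cv2.imread(f"pics/w_{n}.png"); g=cv2.GaussianBlur(cv2.cvtColor(w,cv2.COLOR_BGR2GRAY),(0,0),1.5).astype(float); c=np.array([122.,120.])
    for it in range(3):
        po=cv2.warpPolar(g,(80,90),tuple(c),80,cv2.INTER_CUBIC); d=np.diff(po,axis=1)
        ri=36+d[:,36:54].argmin(1)+.5; ro=52+d[:,52:70].argmax(1)+.5; th=np.radians(np.arange(90)*4)
        s=[]
        for r,dd in((ri,-d[:,36:54].min(1)),(ro,d[:,52:70].max(1))):
            k=dd>4; X=np.c_[c[0]+r*np.cos(th),c[1]+r*np.sin(th)][k]
            f=least_squares(lambda p:np.hypot(X[:,0]-p[0],X[:,1]-p[1])-p[2],[*c,np.median(r)],loss="soft_l1",f_scale=1.5); s.append((f.x,k.sum(),np.median(abs(f.fun))))
        c=s[0][0][:2]
    for x,k,m in s: print(n,"x %.4f y %.4f r %.1f"%(.3825+x[0]/1000,-.342+x[1]/1000,x[2]),k,round(m,2))
# work point again, clear pictures
for nm,n,p in(("t6","top",(309.9,190.3)),("s6","side",(274,247))):
    im=cv2.imread(f"pics/{nm}_raw.png"); x0,y0=int(p[0])-10,int(p[1])-9
    h=cv2.cvtColor(im,cv2.COLOR_BGR2HSV)[y0:y0+18,x0:x0+20]; m=cv2.inRange(h,(17,90,90),(35,255,255))
    k,l,st,c=cv2.connectedComponentsWithStats(m)
    for i in np.argsort(-st[1:,4])[:2]+1: q=c[i]+(x0,y0); print(nm,st[i],q,plane(n,[q],.098)[0,:2], plane(n,[q],.095)[0,:2])
E
```

```text
top x 0.5055 y -0.2226 r 45.3 89 0.62
top x 0.5048 y -0.2228 r 59.1 71 0.83
side x 0.5040 y -0.2199 r 45.3 86 0.35
side x 0.5040 y -0.2221 r 59.5 61 0.59
t6 [ 8  7  8  5 20] [310.7  190.05] [ 0.5031 -0.2252] [ 0.5035 -0.2256]
s6 [ 6  5  8 10 35] [273.4286 247.3429] [ 0.5013 -0.2281] [ 0.502  -0.2262]
```

```bash
python3 - <<'E'
from h import *
a=cv2.imread("pics/s6_raw.png"); b=imaging.get_image("side")
d=0
for nm,(x0,y0,x1,y1) in dict(bottle=(248,180,270,230),can=(240,138,260,190),cup=(212,130,236,165),handle=(227,108,241,138)).items():
    e=cv2.absdiff(a,b)[y0:y1,x0:x1].max(2); f=(e>40).mean(); d=max(d,f); print(nm,round(f,3))
st=manip.get_state(); print(st["contact_force"],st["clock"])
if d<.1: print(manip.sign_off())
E
```

```text
bottle 0.244
can 0.027
cup 0.0
handle 0.0
[-0.21999523 -0.42957418 -0.5328963 ] 20.55
```

The cup, can and file are unchanged. The bottle region differs, which is probably the link or its shadow overlapping it, so I'll check the bottle cap and base positions.

```bash
python3 - <<'E'
from h import *
for n,a,b,(x0,y0,x1,y1) in(("side","s6","s10",(246,172,272,196)),("top","t6","t10",(260,178,282,198))):
    for f in(a,b):
        h=cv2.cvtColor(cv2.imread(f"pics/{f}_raw.png"),cv2.COLOR_BGR2HSV)[y0:y1,x0:x1]
        for nm,lo,hi in(("cap",(0,0,120),(180,70,255)),("amber",(5,150,60),(16,255,200))):
            m=cv2.inRange(h,lo,hi); k,l,st,c=cv2.connectedComponentsWithStats(m); i=1+np.argmax(st[1:,4]) if k>1 else 0; print(f,nm,st[i],c[i].round(1)+(x0,y0))
print(proj("side",[[.5745,.0069,.234],[.5025,-.222,.234]]), "side link px")
d=cv2.absdiff(cv2.imread("pics/s6_raw.png"),cv2.imread("pics/s10_raw.png"))[180:230,248:270].max(2)>40
print("diff cols",d.sum(0),"rows",d.sum(1))
E
```

```text
s6 cap [  0   0  18  19 281] [253.2 181.7]
s6 amber [ 5 19 16  5 57] [258.2 193.4]
s10 cap [  0   0  18  19 281] [253.2 181.7]
s10 amber [ 5 19 16  5 56] [258.1 193.4]
t6 cap [ 7  6  7  7 39] [270.1 187. ]
t6 amber [  1   4  17  16 141] [268.7 191. ]
t10 cap [ 7  6  7  7 44] [270.  187.1]
t10 amber [  1   5  17  15 134] [268.7 191. ]
[[275.54671065 148.00682689]
 [274.63404744 215.31988697]] side link px
diff cols [ 0  0  0  0  1  7 11 14 18 19 17 16 16 16 15 16 17 17 17 17 19 15] rows [ 0  3  4  6  6  6  6  0  0  0  0  0  0  0  0  0  0  0  0  0  0  0  0  0
  0  0  0  0  0  0  0  1  5  6  8 10 10 12 12 13 14 15 15 16 16 16 16 17
 18 17]
```

The bottle hasn't moved: its cap and amber positions match in both views, and the difference is only the lens rim in front of it. Handing in.

```bash
python3 -c "
from rig import manip
print(manip.sign_off())"
```

```text
the job is handed in; nothing more can be done
None
```

Job handed in at about 20.6 s: the file stands blade down in the cup, leaning on its rim, and the lens measures within about 3 mm of centre over the brass piece with the grip released; the cup, bottle and canister measured as unmoved, and I did not re-measure the other loose items.

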